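Pack up the bench tool case

ROBOT

A 7-joint arm with a two-finger parallel gripper is mounted at the origin on the work surface. World frame = base frame: x ahead of the robot, y to its left, z up, the work surface at z = 0. Lengths are in m, angles in rad, forces in N, time in s.
With the tool pointing down it reaches from about 0.4 to 0.85 m from the base axis. Payload 4.4 kg.
Tool frame: the origin (TCP) lies between the finger pads; the fingertips stand 8 mm ahead of it and the grasp point (between the pads) lies 11 mm behind it; z points along the fingers, y is the direction in which the jaws open and shut (so a half turn about z gives the same grasp; the last joint's range is limited). The gripper opens to 94 mm and grips with 3 to 60 N. Pads are 16 mm wide; open, the fingers measure 119 mm over their backs; the gripper's body (75 mm by 177 mm) begins 78 mm behind the grasp point.
Start: joints at [1.048, 0.628, 0.038, 1.517, -0.027, 0.996, -0.02], TCP at [0.287, -0.583, 0.213] pointing down, gripper open.
Joint ranges: [-3.06, 3.06], [-0.37, 2.12], [-1.25, 1.32], [0.18, 2.47], [-1.1, 4.24], [0.23, 1.98], [-2.94, 2.94]. Speed limits (rad/s): [2.57, 2.57, 3.14, 3.14, 3.14, 3.14, 3.14].

INTERFACE

Orientations are given as a rotation vector (axis times angle).
In Python, from station import ctrl gives the robot as it stands. The module is installed in compiled form; this text tells all that it offers.
- The arm moves only by the tool jog_arm, never from a script. Its argument "series" is a list of rows, each a list of 4 numbers: the shift along the tool's x, y, z normalised to -1 to 1, where 1 is 20 cm, then the turn about the tool's z normalised to -1 to 1, where 1 is 90 degrees. In form: [[tx, ty, tz, turn], ...]. A call has exactly 10 rows; each row shifts and turns the commanded pose from where the row before left it, along the tool's axes as they then stand; what a row does not reach is not made up. A row lasts 1/10 s, in which the tool goes at most 50 mm and 8.59 degrees, less where a joint would pass 70% of its speed; a pose out of reach is approached as far as the arm can. A call with a number of a shift or a turn outside -1 to 1 is refused whole. A call with a gripper value outside its range is refused whole. "gripper" is the finger opening in mm, from 0 to 94, set as the call begins (left out, the last holds). The fingers move at their own pace and stop on an object; the grip force is fixed at half the most. Time passes only in rows, so rows that do not move let the fingers close, or fill a call up. It gives the time, the measured TCP pose, the force and the opening at its end, in the units of the state.
- ctrl.observe(): the state, without advancing time (a new reading comes with each control period).
- ctrl.get_image(name): name is "scene" or "top"; returns the picture (480x640x3 uint8, red, green, blue); there is no depth.
- ctrl.get_calibration(name): a dict with "K" (3x3 intrinsics, pixels), "dist" ([k1, k2, p1, p2, k3] as OpenCV has them; the pictures are not rectified), "R" (3x3) and "t" (3): a world point X has camera coordinates R X + t. Camera axes: x right, y down, z forward; pixel columns grow to the right and rows downward; lengths in m; the calibration is good to about 2 mm. A picture is of the moment at which its call begins. get_calibration takes no time and is no camera call.
- ctrl.sign_off(): hands the job in, once; it reports no verdict.
Trained networks look in the newest picture that a camera, given by its name, has taken for a name from the list of things; names that differ only in an ending like _2 or _b are one class to them, and where a whole thing is asked for, a point or a joint stands for the part that bears it (a point fixed in the world has none). Each returns a list of dicts, best first, with "confidence" (0 to 1); they miss things now and then, are a little off and sometimes report something else, mostly with a low value. They report only what shows in the picture. A call takes as long as a camera call.
- ctrl.trace(camera, query): "pixels" (480x640 bool, what is visible of it) and "bbox" ([centre column, centre row, width, height] in pixels, round what is visible of it).
- ctrl.pinpoint(camera, query): "at" ([row, column] in pixels: a listed point, or the origin of a listed thing).
The state is a dict: "t": time; "q": joint angles; "joint_vel": joint speeds; "joint_torque": joint torques, N m; "tool_pos": TCP position; "tcp_rot": TCP orientation; "wrist_force": force on the tool from outside, world axes, zero at the start; "wrist_torque": the same for the moment, N m; "opening": opening from 0.0 (shut) to 1.0 (fully open).
Only numpy, scipy, OpenCV 4.12 (cv2) and the standard library are available. Lean on these libraries where they do the work, as an engineer would, in place of code of your own. Each camera call takes 0.05 s, during which the arm holds its last target.

TASK

Close up the open tool case on the lab bench by pushing with the fingertips only, never gripping the panel or the lid: first fold the raised tool panel all the way down flat into the case while the lid stays open, then swing the lid fully shut over it without slamming it. Do not shove or lift the case, leave the bottle, meter, flange and screwdriver where they are, and finish clear of everything (the latches stay undone).

Things in the scene. Friction and masses are not known exactly. Their poses are not given: they have to be found in the camera images.
- case: Loose black tool case with aluminium edges, 4 to 5.5 kg, standing turned by 80 to 115 degrees (back to the robot's left). Its base is an open box 230 mm deep (its x), 320 mm wide (its y), 80 mm high, 6 mm walls. Origin: centre of the underside, z up. Front (handle sticking out 32 mm, undone latches) at its -x; both hinges along its back, +x, parallel to its y.
- panel_hinge (a point): Middle of the tool panel's hinge axis, fixed in the case at (100, 0, 70) mm in its frame; the axis runs along the case's y.
- lid_hinge (a point): Middle of the lid's hinge axis, fixed in the case at (115, 0, 80) mm in its frame; the axis runs along the case's y.
- panel (a joint): Angle of the tool panel, rad: 0 = flat in the case, just below its rim; about 1.5 = upright, as at the start. At angle a a point r from the axis lies r*cos(a) from it towards the case's front and r*sin(a) above it. Friction hinge (0.75 N m): the panel (0.5 kg) stays where it is left; 3 to 8 N near its free edge move it.
- panel_edge (a point): Middle of the panel's free edge (yellow tab), on its back face, 198 mm from the axis. The panel is 282 mm wide along the hinge; the back face lies 4 mm off the axis plane. It looks to the open lid when raised, upwards when flat (74 mm above the bench). Push it down on this face; over 60 mm of room for shut fingers between its top and the open lid's edge.
- panel_back: The aluminium back sheet of the panel (4 mm), moving with it; origin on the panel's hinge axis; its x runs from the free edge to the hinge and its z out of the back face.
- panel_tools: The blue tool board on the panel's other face, with screwdrivers, pliers and a spanner up to 20 mm proud; it faces the front of the case when raised, and down into the well when flat. Origin on the panel's hinge axis, moving with the panel. The fingers must not squeeze the panel between this face and panel_back.
- lid (a joint): Angle of the lid, rad: 0 = fully shut; about 2 = open, leaning back, as at the start. At angle a a point that lies r to the front and h above the axis when shut lies r*cos(a) - h*sin(a) to the front and r*sin(a) + h*cos(a) above it. Friction hinge (0.85 N m): the lid (0.65 kg) stays where it is left; 3 to 8 N near its free edge move it.
- lid_edge (a point): Middle of the lid's free edge at its outer (top) face: r = 230 mm, h = 30 mm from the lid hinge axis as defined for lid. The lid is a shallow black tray 230 x 320 mm, 30 mm deep; when shut its outer face is level, 110 mm above the bench.
- lid_shell: The lid's outer shell (top plate and rim), moving with the lid; origin on the lid hinge axis; its z points out of the outer face. It is swung shut by pushing on this outer face.
- lid_lining: Grey lining board inside the lid, moving with it; origin on the lid hinge axis. The fingers must not squeeze the lid between this lining and lid_shell.
- bottle: White plastic bottle with red cap, 54 mm across, 150 mm tall, standing; origin at the centre of its underside, z up. Leave alone.
- meter: Yellow handheld multimeter lying flat, 165 x 82 x 36 mm; origin at the centre of its underside. Leave alone.
- flange: Round blank steel vacuum flange lying flat, 70 mm across, 16 mm high; origin at the centre of its underside. Leave alone.
- driver: Orange-handled screwdriver lying on the bench, 190 mm long along its x; origin at its underside. Leave alone.

How it is judged:
By the outcome, as a careful person would: the job done as asked, in the order asked, and still so for the second after the job is handed in, with the robot touching nothing.
It also fails if it takes over 58 s, if anything falls off the work surface, if the arm or the gripper's body presses on something with over 40 N, if the wrist force passes 120 N, or if a joint passes its speed limit or range.

## Working session

There is one attempt and no reset: what is moved stays moved. The work goes in short steps, Python scripts to look and compute and a tool call to move; the robot and the scene stay as the last step left them, time stands still between calls to the robot, and variables do not carry over. Pictures are saved under pics/ and viewed, and the job is handed in when it is done.

Besides the shell and the picture viewer there is one more tool, called after "Call:" as name(argument=value, ...), one argument or row to a line, values as JSON. jog_arm: Moves the arm, as the interface text tells. Scaled input: -1 to 1 covers 20 cm each way for a shift and 90 degrees each way for a turn. Its arguments: {"type":"object","properties":{"series":{"type":"array","items":{"type":"array","items":{"type":"number","minimum":-1,"maximum":1}}},"gripper":{"type":"number"}},"required":["series"]}

```bash
mkdir -p pics
python3 - <<'E'
from station import ctrl
import cv2
s=ctrl.observe(); print(s)
for n in("scene","top"):
    im=ctrl.get_image(n); cv2.imwrite(f"pics/{n}0.png",im[:,:,::-1])
    c=ctrl.get_calibration(n); print(n,c)
    for q in("panel_hinge","lid_hinge","panel_edge","lid_edge","case","bottle","meter","flange","driver"):
        r=ctrl.pinpoint(n,q); print(q,[(x["at"],round(x["confidence"],2)) for x in r[:2]])
print(ctrl.observe()["t"])
E
```

```text
{'t': 0.0, 'q': array([ 1.04818198,  0.62931504,  0.03842343,  1.51836094, -0.02700305,
        0.99629015, -0.01997269]), 'joint_vel': array([ 0.00041732,  0.00111833,  0.0001841 ,  0.00109108, -0.00043012,
        0.00045033, -0.00010633]), 'joint_torque': array([-1.48201609e-03, -5.49730682e+01,  1.14341218e+00, -1.86636007e+01,
       -5.21126424e-02,  2.35997391e-02,  1.39123645e-04]), 'tool_pos': array([ 0.28646002, -0.58275021,  0.21257618]), 'tcp_rot': array([-3.05822660e+00, -7.10992844e-01,  6.73944899e-04]), 'wrist_force': array([0.44701265, 0.24769567, 0.61403591]), 'wrist_torque': array([0.01968565, 0.02170956, 0.04104131]), 'opening': 0.9997940696341117}
scene {'K': array([[584.12981422,   0.        , 318.91384995],
       [  0.        , 584.12981422, 240.02348408],
       [  0.        ,   0.        ,   1.        ]]), 'dist': array([0.0448898, 0.       , 0.       , 0.       , 0.       ]), 'R': array([[-0.58595027,  0.81021462,  0.01464718],
       [ 0.60482538,  0.44929853, -0.65750824],
       [-0.53930375, -0.37640815, -0.75330497]]), 't': array([ 0.33728546, -0.23732
[... 538 characters left out ...]
  1.        ]]), 'dist': array([-0.05483966,  0.        ,  0.        ,  0.        ,  0.        ]), 'R': array([[-0.0102394 , -0.99953375, -0.02876517],
       [-0.98830738,  0.01449254, -0.15178434],
       [ 0.15213045,  0.02687465, -0.98799498]]), 't': array([-0.00667536,  0.54951847,  0.94462596])}
panel_hinge [([235.3, 323.3], 0.65), ([241.7, 312.4], 0.63)]
lid_hinge []
panel_edge [([210.9, 340.1], 0.67), ([236.3, 314.1], 0.18)]
lid_edge [([258.5, 223.6], 0.69), ([173.4, 452.5], 0.63)]
case [([222.3, 365.4], 0.94)]
bottle [([241.3, 469.1], 0.7)]
meter [([171.4, 453.2], 0.64), ([238.5, 321.1], 0.28)]
flange [([232.9, 213.0], 0.7)]
driver [([303.0, 237.3], 0.7), ([236.7, 314.0], 0.29)]
1.0
```

View pics/scene0.png

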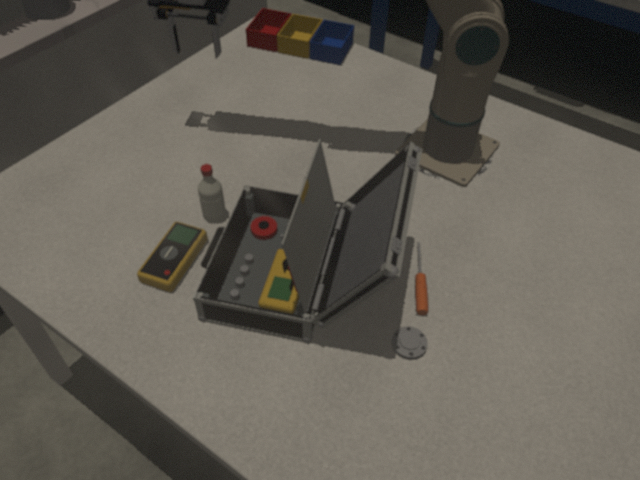

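View pics/top0.png

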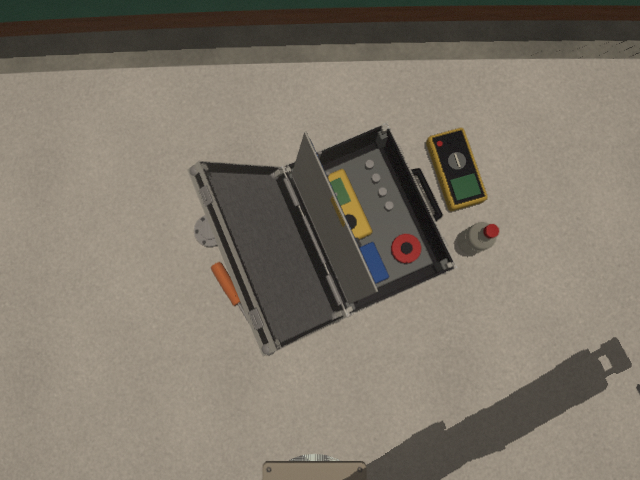

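Run:
```python
import cv2
a=cv2.imread("pics/scene0.png")[130:350,180:440]; b=cv2.imread("pics/top0.png")[115:365,180:460]
cv2.imwrite("pics/sz.png",cv2.convertScaleAbs(cv2.resize(a,(780,660),interpolation=2)[:600],alpha=1.6)); cv2.imwrite("pics/tz.png",cv2.convertScaleAbs(cv2.resize(b,(672,600),interpolation=2),alpha=1.6))
```

```text
(no output)
```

View pics/sz.png

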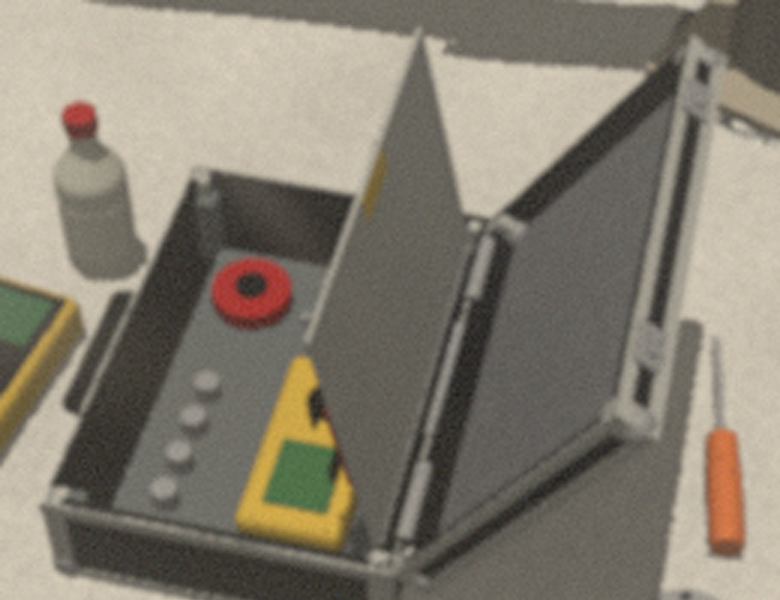

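View pics/tz.png

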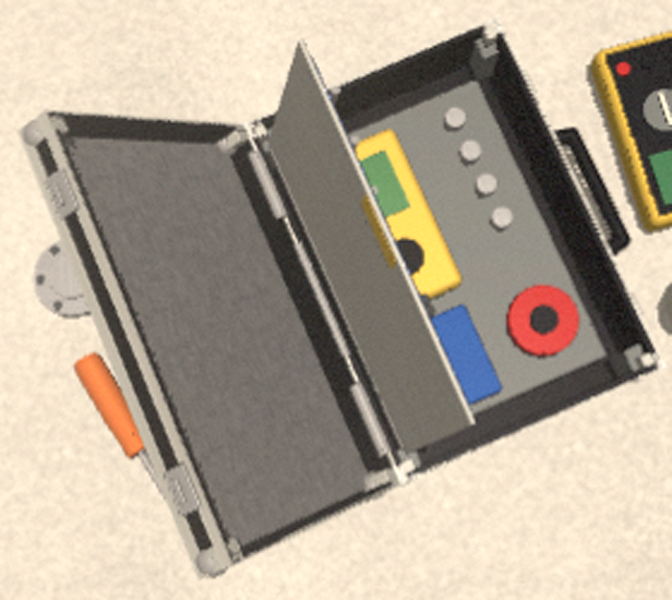

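```bash
cat > h.py <<'E'
import numpy as np, cv2
from scipy.optimize import least_squares
from station import ctrl
C={n:ctrl.get_calibration(n) for n in("scene","top")}
def proj(n,P):
    c=C[n]; return cv2.projectPoints(np.atleast_2d(P).astype(float),cv2.Rodrigues(c["R"])[0],c["t"],c["K"],c["dist"])[0][:,0]
def Rz(y): return np.array([[np.cos(y),-np.sin(y),0],[np.sin(y),np.cos(y),0],[0,0,1]])
def W(p,P): return Rz(p[2])@np.asarray(P,float)+[p[0],p[1],0]
def panel(a,r,n,y): # n off back face (back = +n when raised toward +x)
    return np.array([.1-r*np.cos(a)+n*np.sin(a),y,.07+r*np.sin(a)+n*np.cos(a)])
def lid(a,r,h,y): return np.array([.115-(r*np.cos(a)-h*np.sin(a)),y,.08+r*np.sin(a)+h*np.cos(a)])
E
python3 - <<'E'
from h import *
f=lambda *P:(lambda p:W(p,P)); L=lambda y:(lambda p:W(p,lid(p[3],.230,.03,y))); P=lambda y:(lambda p:W(p,panel(p[4],.198,.004,y)))
D=[("top",f(-.115,-.16,.08),(385.4,127.5)),("top",f(-.115,.16,.08),(453,265)),("top",L(.16),(268,353.5)),("top",L(-.16),(191.7,169)),
("top",P(-.141),(305.8,132.5)),("top",P(.141),(377,291)),("top",f(.115,-.16,.08),(287.5,169)),("top",f(.115,.16,.08),(346.7,314)),
("scene",f(-.115,.16,.08),(246.7,188)),("scene",f(-.115,-.16,.08),(197.5,298)),("scene",L(.16),(419,148)),("scene",L(-.16),(393,273)),
("scene",P(.141),(320,141)),("scene",P(-.141),(283,245)),("scene",f(.115,-.16,.08),(311.5,320)),
("scene",L(0),(411.7,206.4)),("scene",P(0),(302.1,184.8)),("top",P(0),(340.1,210.9))]
F=lambda p:np.concatenate([proj(n,g(p))[0]-m for n,g,m in D])
s=least_squares(F,[.6,0,1.95,2,1.5],loss="soft_l1",f_scale=2)
p=s.x;print(p,np.degrees(p[2]));print(F(p).reshape(-1,2).round(1))
print("cov",np.sqrt(np.diag(np.linalg.inv(s.jac.T@s.jac)))*2)
for nm,q in (("pedge",panel(p[4],.198,.004,0)),("pedge-",panel(p[4],.198,.004,-.141)),("pedge+",panel(p[4],.198,.004,.141)),("ledge",lid(p[3],.23,.03,0)),("ledge in",lid(p[3],.23,0,0)),("l-",lid(p[3],.23,.03,-.16)),("l+",lid(p[3],.23,.03,.16)),("ph",[.1,0,.07]),("lh",[.115,0,.08])): print(nm,W(p,q).round(3))
def ground(n,uv,z):
    c=C[n];u=cv2.undistortPoints(np.array([[uv]],float),c["K"],c["dist"])[0,0]
    d=c["R"].T@[u[0],u[1],1];o=-c["R"].T@c["t"];return o+d*(z-o[2])/d[2]
for nm,uv in(("bottle",(470,245)),("flange",(207,232)),("driver a",(215,265)),("driver b",(262,340)),("meter",(457,169))): print(nm,ground("top",uv,.02).round(3))
E
```

```text
[ 0.58123453 -0.11031457  1.97239879  2.08252149  1.34779469] 113.01012599726606
[[-0.2 -5.1]
 [ 2.4  2.5]
 [-2.6  1.2]
 [-2.4 -1.1]
 [-1.7 -1.3]
 [ 0.   0.6]
 [-7.3 -1.7]
 [-0.9  2.3]
 [-1.6 -3.1]
 [-3.2 -1.3]
 [-0.3 -1.6]
 [ 2.9 -0.4]
 [-0.5 -3. ]
 [-1.  -2. ]
 [-0.6  0. ]
 [-3.3 -3.1]
 [ 0.2  1.3]
 [-0.5 -1.8]]
cov [0.00161837 0.00193256 0.00668417 0.01526207 0.01348391]
pedge [ 0.558 -0.055  0.264]
pedge- [0.688 0.    0.264]
pedge+ [ 0.428 -0.11   0.264]
ledge [0.482 0.123 0.266]
ledge in [0.492 0.099 0.281]
l- [0.629 0.186 0.266]
l+ [0.335 0.061 0.266]
ph [ 0.542 -0.018  0.07 ]
lh [ 0.536 -0.004  0.08 ]
bottle [ 0.53  -0.326  0.02 ]
flange [0.565 0.218 0.02 ]
driver a [0.496 0.199 0.02 ]
driver b [0.343 0.101 0.02 ]
meter [ 0.692 -0.309  0.02 ]
```

```bash
cat >> h.py <<'E'
PP=np.array([.58123,-.11031,1.97240])
def st():
    s=ctrl.observe(); R=cv2.Rodrigues(s["tcp_rot"])[0]
    c=Rz(PP[2]).T@(s["tool_pos"]-[PP[0],PP[1],0]); 
    print("t",round(s["t"],2),"case-frame TCP mm",(c*1e3).round(1),"tip z",round(c[2]*1e3-8,1),"F case",(Rz(PP[2]).T@s["wrist_force"]).round(1),"toolx yaw rel -y case deg",round(np.degrees(np.arctan2(R[1,0],R[0,0])-PP[2]+np.pi/2),2),"open",round(s["opening"],3))
def overlay(n,la,pa,fn):
    im=ctrl.get_image(n)[:,:,::-1].copy()
    def poly(Q,c): cv2.polylines(im,[proj(n,np.array([W(PP,q) for q in Q])).round().astype(int)],True,c,1)
    for z in(0,.08): poly([(-.115,-.16,z),(-.115,.16,z),(.115,.16,z),(.115,-.16,z)],(0,255,0))
    poly([lid(la,r,.03,y) for r,y in((0,-.16),(0,.16),(.23,.16),(.23,-.16))],(0,0,255))
    poly([panel(pa,r,.004,y) for r,y in((0,-.141),(0,.141),(.198,.141),(.198,-.141))],(255,255,0))
    cv2.imwrite(fn,im)
E
python3 - <<'E'
from h import *
st(); overlay("top",2.0825,1.348,"pics/ot.png"); overlay("scene",2.0825,1.348,"pics/os.png")
a=cv2.imread("pics/ot.png")[115:365,180:500];b=cv2.imread("pics/os.png")[130:350,180:440]
cv2.imwrite("pics/oz.png",np.vstack([cv2.resize(a,(384*1,300)),]) if 0 else np.hstack([cv2.resize(a,(400,312),interpolation=2),cv2.resize(b,(369,312),interpolation=2)]))
E
```

```text
t 1.0 case-frame TCP mm [-320.3  456.   213.5] tip z 205.5 F case [ 0.5 -0.1  0.7] toolx yaw rel -y case deg 3.16 open 0.995
```

View pics/oz.png

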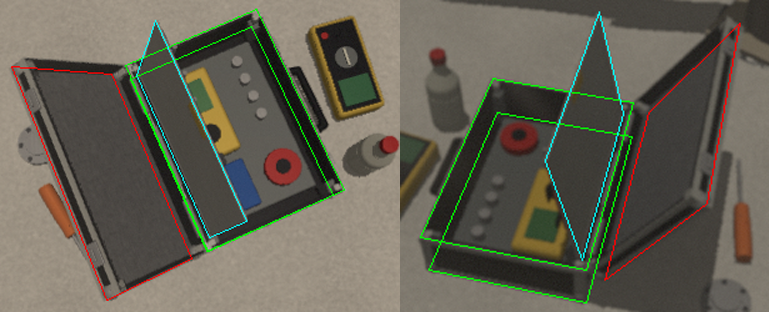

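Call:
jog_arm(
  series=[
    [0,0,-0.25,0.035],
    [0,0,-0.25,0],
    [0,0,-0.235,0],
    [0.16,-0.17,0,0],
    [0.16,-0.17,0,0],
    [0.16,-0.17,0,0],
    [0.16,-0.17,0,0],
    [0.16,-0.17,0,0],
    [0.16,-0.17,0,0],
    [0.16,-0.17,0,0],
  ],
  gripper=0,
)

```text
t: 2.1
tool_pos: [0.4002, -0.2749, 0.3608]
tcp_rot: [3.078, 0.627, 0.001]
wrist_force: [0.8, -0.7, 0.4]
opening: 0.185
```

```bash
python3 -c "
from h import *;st()"
```

```text
t 2.1 case-frame TCP mm [-80.7 231.  360.8] tip z 352.8 F case [-1.  -0.5  0.4] toolx yaw rel -y case deg 0.01 open 0.185
```

Call:
jog_arm(
  series=[
    [0.16,-0.17,0,0],
    [0.16,-0.17,0,0],
    [0.16,-0.17,0,0],
    [0.16,-0.17,0,0],
    [0.16,-0.17,0,0],
    [0.16,-0.15,0,0],
    [0.16,-0.12,0,0],
    [0.03,0,0,0],
    [0,0,0,0],
    [0,0,0,0],
  ],
)

```text
t: 3.1
tool_pos: [0.5234, 0.0179, 0.3603]
tcp_rot: [3.078, 0.624, -0.002]
wrist_force: [0.2, -0.6, -0.2]
opening: 0.005
```

Run:
```python
from h import *
st()
for n in("top","scene"): cv2.imwrite(f"pics/{n}1.png",ctrl.get_image(n)[:,:,::-1])
a=cv2.imread("pics/top1.png");b=cv2.imread("pics/scene1.png")
cv2.imwrite("pics/b1.png",np.hstack([a[90:370,150:500],b[90:370,100:500]]))
```

```text
t 3.1 case-frame TCP mm [140.6   3.1 360.3] tip z 352.3 F case [-0.6  0.  -0.2] toolx yaw rel -y case deg -0.09 open 0.005
```

View pics/b1.png

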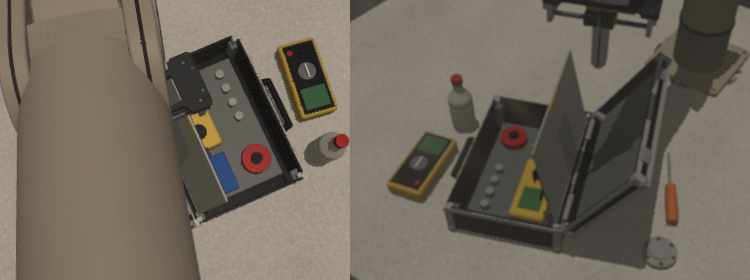

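Call:
jog_arm(
  series=[
    [0,0.08,0,0],
    [0.015,0,0.12,0],
    [0,0,0.15,0],
    [0,0,0.15,0],
    [0,0,0.1,0],
    [0,0,0.05,0],
    [0,0.05,0,0],
    [0,0.05,0,0],
    [0,0,0,0],
    [0,0,0,0],
  ],
)

```text
t: 4.2
tool_pos: [0.5415, -0.0133, 0.2474]
tcp_rot: [3.078, 0.625, 0.003]
wrist_force: [-1.2, 0.1, 1.1]
opening: 0.004
```

Run:
```python
from h import *
st()
n=0
a=np.linspace(1.3,0,21)
x=100-175*np.cos(a)+4*np.sin(a)+12.5; z=78+175*np.sin(a)+4*np.cos(a)
print(np.c_[a,x,z].round(1)[:3])
print([[0,round(float(-dx/200),3),round(float(-dz/200),3),0] for dx,dz in zip(np.diff(x),np.diff(z))])
```

```text
t 4.2 case-frame TCP mm [104.8  -1.3 247.4] tip z 239.4 F case [0.6 1.1 1.1] toolx yaw rel -y case deg -0.07 open 0.004
[[  1.3  69.5 247.7]
 [  1.2  58.6 244.5]
 [  1.2  47.9 240.7]]
[[0, 0.055, 0.016, 0], [0, 0.054, 0.019, 0], [0, 0.052, 0.023, 0], [0, 0.051, 0.026, 0], [0, 0.049, 0.029, 0], [0, 0.047, 0.032, 0], [0, 0.045, 0.035, 0], [0, 0.042, 0.038, 0], [0, 0.04, 0.041, 0], [0, 0.037, 0.043, 0], [0, 0.034, 0.046, 0], [0, 0.031, 0.048, 0], [0, 0.028, 0.05, 0], [0, 0.025, 0.051, 0], [0, 0.021, 0.053, 0], [0, 0.018, 0.054, 0], [0, 0.014, 0.055, 0], [0, 0.01, 0.056, 0], [0, 0.007, 0.056, 0], [0, 0.003, 0.057, 0]]
```

Call:
jog_arm(
  series=[
    [0,0.045,0,0],
    [0,0.045,0,0],
    [0,0.045,0,0],
    [0,0.04,0,0],
    [0,0.055,0.016,0],
    [0,0.054,0.019,0],
    [0,0.052,0.023,0],
    [0,0.051,0.026,0],
    [0,0.049,0.029,0],
    [0,0.047,0.032,0],
  ],
)

```text
t: 5.2
tool_pos: [0.5793, -0.1028, 0.2172]
tcp_rot: [3.078, 0.626, 0.002]
wrist_force: [-1.0, 0.2, 3.2]
opening: 0.004
```

Run:
```python
from h import *
st()
b=ctrl.get_image("scene")[:,:,::-1];cv2.imwrite("pics/b2.png",cv2.resize(b[90:370,100:500],(800,560)))
```

```text
t 5.2 case-frame TCP mm [  7.6  -1.2 217.2] tip z 209.2 F case [0.5 0.8 3.2] toolx yaw rel -y case deg -0.02 open 0.004
```

View pics/b2.png

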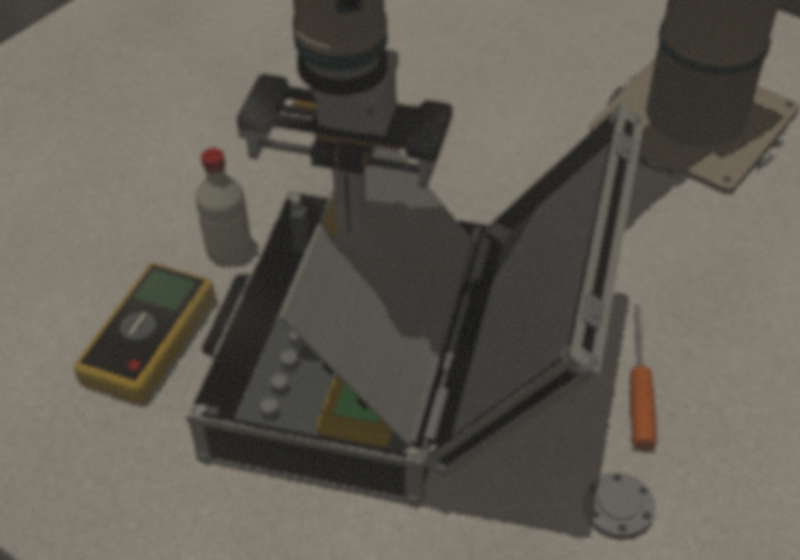

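Call:
jog_arm(
  series=[
    [0,0.045,0.035,0],
    [0,0.042,0.038,0],
    [0,0.04,0.041,0],
    [0,0.037,0.043,0],
    [0,0.034,0.046,0],
    [0,0.031,0.048,0],
    [0,0.028,0.05,0],
    [0,0.025,0.051,0],
    [0,0.021,0.053,0],
    [0,0.018,0.054,0],
  ],
)

```text
t: 6.25
tool_pos: [0.6037, -0.1611, 0.1247]
tcp_rot: [3.078, 0.627, -0.0]
wrist_force: [0.6, -0.6, 2.2]
opening: 0.004
```

Run:
```python
from h import *
st()
```

```text
t 6.25 case-frame TCP mm [-55.5  -0.9 124.7] tip z 116.7 F case [-0.8 -0.3  2.2] toolx yaw rel -y case deg 0.0 open 0.004
```

Call:
jog_arm(
  series=[
    [0,0.014,0.05,0],
    [0,0.01,0.05,0],
    [0,0.007,0.04,0],
    [0,0.003,0.03,0],
    [0,0,0.02,0],
    [0,0,0.01,0],
    [0,0,0.01,0],
    [0,0,0.006,0],
    [0,0,0.004,0],
    [0,0,0,0],
  ],
)

```text
t: 7.25
tool_pos: [0.6061, -0.167, 0.0823]
tcp_rot: [3.078, 0.627, -0.0]
wrist_force: [-1.7, -1.2, 4.4]
opening: 0.004
```

Run:
```python
from h import *
st()
b=ctrl.get_image("scene")[:,:,::-1];cv2.imwrite("pics/b3.png",cv2.resize(b[90:370,100:500],(800,560)))
```

```text
t 7.25 case-frame TCP mm [-61.9  -0.7  82.3] tip z 74.3 F case [-0.5  2.   4.4] toolx yaw rel -y case deg 0.0 open 0.004
```

View pics/b3.png

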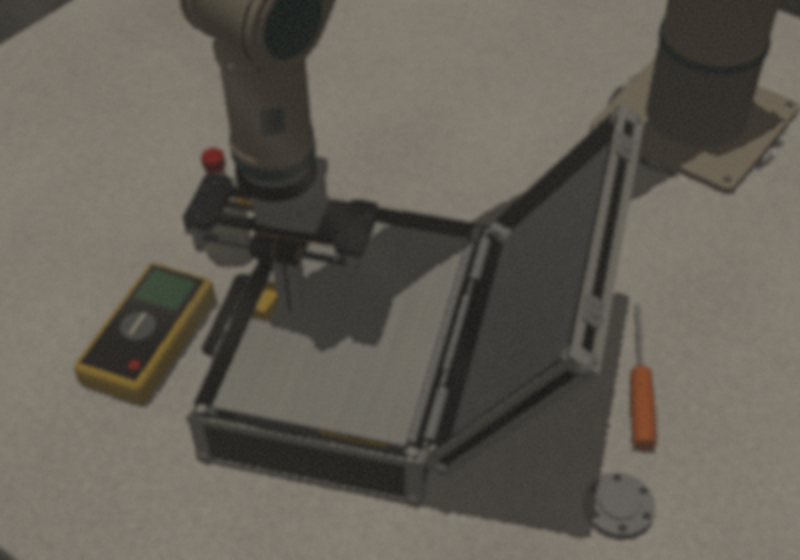

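Call:
jog_arm(
  series=[
    [0,0,0.008,0],
    [0,0,0.008,0],
    [0,0,0.008,0],
    [0,0,0.006,0],
    [0,0,0,0],
    [0,0,0,0],
    [0,0,0,0],
    [0,0,0,0],
    [0,0,0,0],
    [0,0,0,0],
  ],
)

```text
t: 8.3
tool_pos: [0.6062, -0.1669, 0.0819]
tcp_rot: [3.077, 0.626, 0.001]
wrist_force: [-11.4, 1.3, 41.9]
opening: 0.001
```

Run:
```python
from h import *
st()
```

```text
t 8.3 case-frame TCP mm [-61.9  -0.8  81.9] tip z 73.9 F case [ 5.7 10.  41.9] toolx yaw rel -y case deg -0.01 open 0.001
```

Call:
jog_arm(
  series=[
    [0,0,-0.05,0],
    [0,0,-0.15,0],
    [0,0,-0.23,0],
    [0,0,-0.23,0],
    [0,0,-0.23,0],
    [0,0,-0.23,0],
    [0,0,-0.23,0],
    [0,-0.1,-0.1,0],
    [0,-0.2,0,0],
    [0,-0.22,0,0],
  ],
)

```text
t: 9.3
tool_pos: [0.5651, -0.0703, 0.366]
tcp_rot: [-3.079, -0.624, -0.001]
wrist_force: [0.8, 1.4, -0.4]
opening: 0.006
```

Run:
```python
from h import *
st()
b=ctrl.get_image("scene")[:,:,::-1];cv2.imwrite("pics/b4.png",cv2.resize(b[90:370,100:500],(800,560)))
```

```text
t 9.3 case-frame TCP mm [ 43.1  -0.8 366. ] tip z 358.0 F case [ 1.  -1.3 -0.4] toolx yaw rel -y case deg -0.09 open 0.006
```

View pics/b4.png

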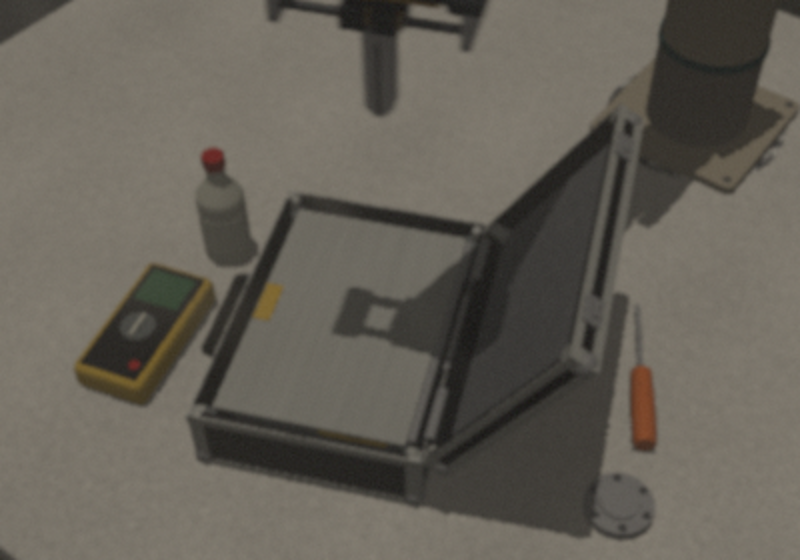

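Call:
jog_arm(
  series=[
    [0,-0.22,0,0],
    [0,-0.22,0,0],
    [0,-0.22,0,0],
    [0,-0.22,0,0],
    [0,-0.2,0,0],
    [0,-0.15,0,0],
    [0,-0.06,0,0],
    [0,0,0,0],
    [0,0,0,0],
    [0,0,0,0],
  ],
)

```text
t: 10.35
tool_pos: [0.4656, 0.1644, 0.3655]
tcp_rot: [3.079, 0.622, -0.0]
wrist_force: [0.2, -0.3, -0.5]
opening: 0.012
```

Run:
```python
from h import *
st()
for n in("top","scene"): cv2.imwrite(f"pics/{n}5.png",ctrl.get_image(n)[:,:,::-1])
a=cv2.imread("pics/top5.png");b=cv2.imread("pics/scene5.png")
cv2.imwrite("pics/b5.png",np.hstack([a[90:370,150:500],b[90:370,100:500]]))
```

```text
t 10.35 case-frame TCP mm [298.   -0.9 365.5] tip z 357.5 F case [-0.3 -0.  -0.5] toolx yaw rel -y case deg -0.17 open 0.012
```

View pics/b5.png

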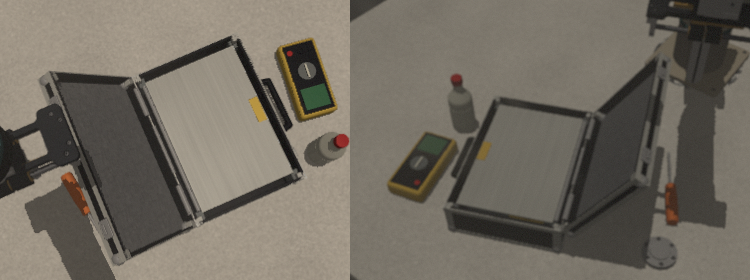

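Call:
jog_arm(
  series=[
    [0,0,0.1,0],
    [0,0,0.15,0],
    [0,0,0.15,0],
    [0,0,0.15,0],
    [0,0,0.08,0],
    [0,0,0.03,0],
    [0,0.02,0,0],
    [0,0.03,0,0],
    [0,0.03,0,0],
    [0,0,0,0],
  ],
)

```text
t: 11.45
tool_pos: [0.4721, 0.1504, 0.2345]
tcp_rot: [3.079, 0.623, 0.003]
wrist_force: [-0.3, -0.4, -0.6]
opening: 0.003
```

Run:
```python
from h import *
st()
a1=np.linspace(2.08,1.57,11)
x1=115-230*np.cos(a1)+30*np.sin(a1)+12.5; z1=80+230*np.sin(a1)+30*np.cos(a1)-42+8
a2=np.linspace(1.57,0,31)[1:]
x2=115-195*np.cos(a2)+30*np.sin(a2)+12.5; z2=80+195*np.sin(a2)+30*np.cos(a2)+8
x=np.r_[x1,x2];z=np.r_[z1,z2]
print(x[0],z[0],x[10],z[10])
D=[[0,round(float(-dx/200),3),round(float(-dz/200),3),0] for dx,dz in zip(np.diff(x),np.diff(z))]
for i in range(0,40,10):print(D[i:i+10], x[i+10].round(1),z[i+10].round(1))
```

```text
t 11.45 case-frame TCP mm [282.6  -1.4 234.5] tip z 226.5 F case [-0.3  0.5 -0.6] toolx yaw rel -y case deg -0.12 open 0.003
265.8148729221282 232.19612221669797 157.31683534448638 276.02381687564394
[[0, 0.048, -0.034, 0], [0, 0.05, -0.032, 0], [0, 0.052, -0.029, 0], [0, 0.053, -0.026, 0], [0, 0.054, -0.024, 0], [0, 0.055, -0.021, 0], [0, 0.056, -0.018, 0], [0, 0.057, -0.015, 0], [0, 0.058, -0.012, 0], [0, 0.058, -0.009, 0]] 157.3 276.0
[[0, 0.051, -0.041, 0], [0, 0.051, -0.004, 0], [0, 0.052, -0.001, 0], [0, 0.052, 0.002, 0], [0, 0.051, 0.004, 0], [0, 0.051, 0.007, 0], [0, 0.051, 0.01, 0], [0, 0.05, 0.012, 0], [0, 0.049, 0.015, 0], [0, 0.049, 0.017, 0]] 55.9 271.8
[[0, 0.048, 0.02, 0], [0, 0.046, 0.022, 0], [0, 0.045, 0.025, 0], [0, 0.044, 0.027, 0], [0, 0.042, 0.029, 0], [0, 0.041, 0.032, 0], [0, 0.039, 0.034, 0], [0, 0.037, 0.036, 0], [0, 0.035, 0.038, 0], [0, 0.033, 0.039, 0]] -26.4 211.4
[[0, 0.031, 0.041, 0], [0, 0.029, 0.043, 0], [0, 0.027, 0.044, 0], [0, 0.024, 0.045, 0], [0, 0.022, 0.047, 0], [0, 0.02, 0.048, 0], [0, 0.017, 0.049, 0], [0, 0.014, 0.05, 0], [0, 0.012, 0.05, 0], [0, 0.009, 0.051, 0]] -67.5 118.0
```

Call:
jog_arm(
  series=[
    [0,0.028,0,0],
    [0,0.028,0,0],
    [0,0.028,0.01,0],
    [0,0.048,-0.034,0],
    [0,0.05,-0.032,0],
    [0,0.052,-0.029,0],
    [0,0.053,-0.026,0],
    [0,0.054,-0.024,0],
    [0,0,0,0],
    [0,0,0,0],
  ],
)

```text
t: 12.45
tool_pos: [0.4983, 0.0908, 0.2617]
tcp_rot: [-3.076, -0.628, -0.005]
wrist_force: [-1.1, 4.5, 3.8]
opening: 0.006
```

Run:
```python
from h import *
st()
for n in("top","scene"): cv2.imwrite(f"pics/{n}6.png",ctrl.get_image(n)[:,:,::-1])
a=cv2.imread("pics/top6.png");b=cv2.imread("pics/scene6.png")
cv2.imwrite("pics/b6.png",np.hstack([a[90:370,150:500],b[90:370,100:500]]))
```

```text
t 12.45 case-frame TCP mm [217.5  -2.3 261.7] tip z 253.7 F case [ 4.6 -0.7  3.8] toolx yaw rel -y case deg 0.07 open 0.006
```

View pics/b6.png

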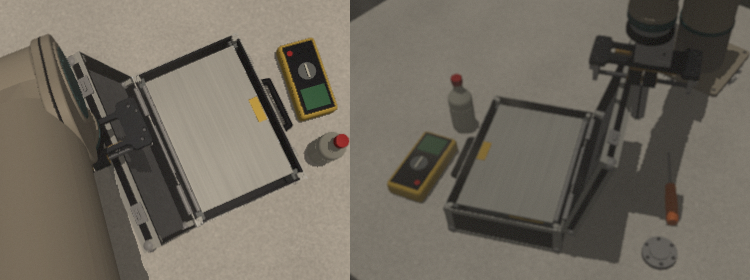

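Call:
jog_arm(
  series=[
    [0,0.055,-0.021,0],
    [0,0.056,-0.02,0],
    [0,0.057,-0.02,0],
    [0,0.058,-0.018,0],
    [0,0.058,-0.017,0],
    [0,0.051,-0.015,0],
    [0,0.051,-0.01,0],
    [0,0.052,-0.005,0],
    [0,0.052,0,0],
    [0,0.051,0.004,0],
  ],
)

```text
t: 13.55
tool_pos: [0.5396, -0.0119, 0.285]
tcp_rot: [3.078, 0.626, -0.002]
wrist_force: [-2.9, 2.7, -1.7]
opening: 0.002
```

Run:
```python
from h import *
st()
b=ctrl.get_image("scene")[:,:,::-1];cv2.imwrite("pics/b7.png",cv2.resize(b[90:370,100:500],(800,560)))
```

```text
t 13.55 case-frame TCP mm [ 1.068e+02 -2.000e-01  2.850e+02] tip z 277.0 F case [ 3.6  1.6 -1.7] toolx yaw rel -y case deg -0.01 open 0.002
```

View pics/b7.png

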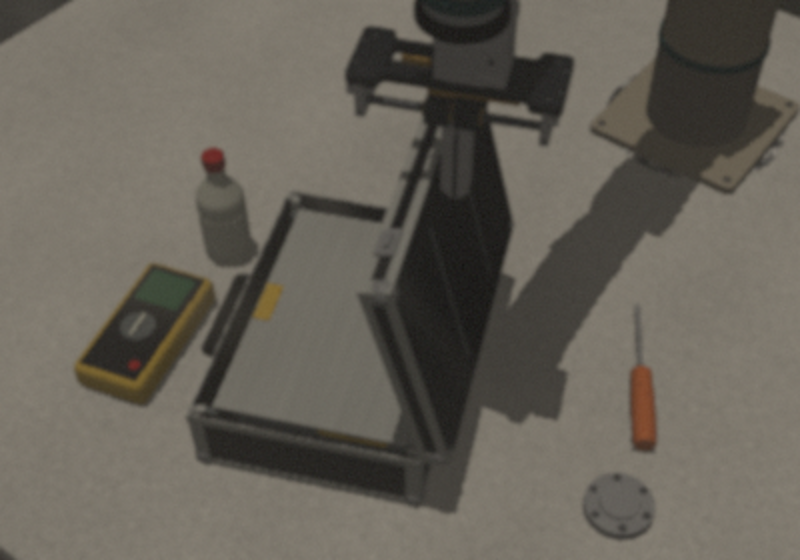

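Call:
jog_arm(
  series=[
    [0,0.051,0.007,0],
    [0,0.051,0.01,0],
    [0,0.05,0.012,0],
    [0,0.049,0.015,0],
    [0,0.049,0.017,0],
    [0,0.048,0.02,0],
    [0,0.046,0.022,0],
    [0,0.045,0.025,0],
    [0,0.044,0.027,0],
    [0,0.042,0.029,0],
  ],
)

```text
t: 14.6
tool_pos: [0.5781, -0.099, 0.248]
tcp_rot: [3.078, 0.627, 0.002]
wrist_force: [0.4, 0.5, 3.4]
opening: 0.003
```

Run:
```python
from h import *
st()
b=ctrl.get_image("scene")[:,:,::-1];cv2.imwrite("pics/b8.png",cv2.resize(b[90:370,100:500],(800,560)))
```

```text
t 14.6 case-frame TCP mm [ 11.7  -1.5 248. ] tip z 240.0 F case [ 0.3 -0.6  3.4] toolx yaw rel -y case deg 0.01 open 0.003
```

View pics/b8.png

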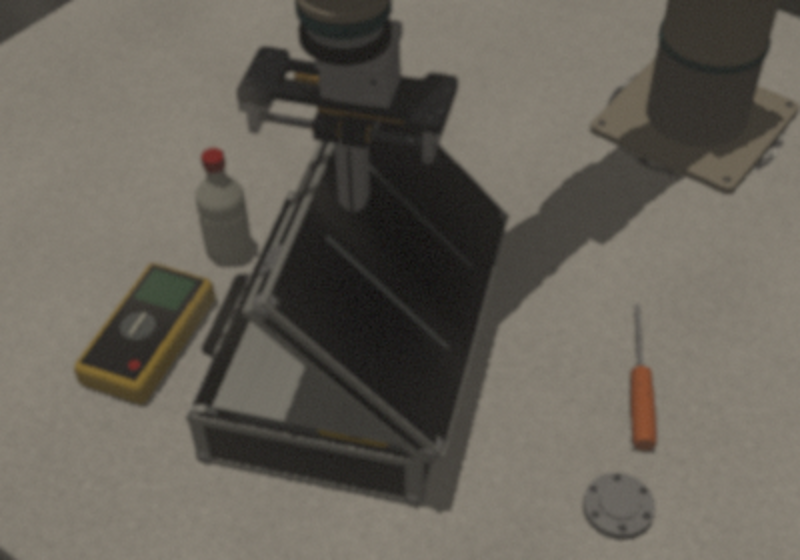

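Call:
jog_arm(
  series=[
    [0,0.041,0.032,0],
    [0,0.039,0.034,0],
    [0,0.037,0.036,0],
    [0,0.035,0.038,0],
    [0,0.033,0.039,0],
    [0,0.031,0.041,0],
    [0,0.029,0.043,0],
    [0,0.027,0.044,0],
    [0,0.024,0.045,0],
    [0,0.022,0.047,0],
  ],
)

```text
t: 15.65
tool_pos: [0.602, -0.1572, 0.1676]
tcp_rot: [3.078, 0.627, -0.0]
wrist_force: [1.3, -0.7, 1.7]
opening: 0.004
```

Run:
```python
from h import *
st()
```

```text
t 15.65 case-frame TCP mm [-51.2  -0.8 167.6] tip z 159.6 F case [-1.1 -1.   1.7] toolx yaw rel -y case deg 0.01 open 0.004
```

Last 50 mm, slowing down.

Call:
jog_arm(
  series=[
    [0,0.018,0.04,0],
    [0,0.014,0.035,0],
    [0,0.01,0.03,0],
    [0,0.008,0.03,0],
    [0,0.006,0.025,0],
    [0,0.005,0.02,0],
    [0,0.004,0.02,0],
    [0,0.003,0.015,0],
    [0,0.002,0.01,0],
    [0,0.002,0.01,0],
  ],
)

```text
t: 16.65
tool_pos: [0.6075, -0.1699, 0.1213]
tcp_rot: [-3.078, -0.627, 0.0]
wrist_force: [-0.4, -0.3, 1.3]
opening: 0.008
```

Run:
```python
from h import *
st()
```

```text
t 16.65 case-frame TCP mm [-65.1  -0.9 121.3] tip z 113.3 F case [-0.1  0.4  1.3] toolx yaw rel -y case deg 0.01 open 0.008
```

Call:
jog_arm(
  series=[
    [0,0,0.006,0],
    [0,0,0.005,0],
    [0,0,0.005,0],
    [0,0,0.005,0],
    [0,0,0.005,0],
    [0,0,0.004,0],
    [0,0,0,0],
    [0,0,0,0],
    [0,0,0,0],
    [0,0,0,0],
  ],
)

```text
t: 17.65
tool_pos: [0.6078, -0.1699, 0.1182]
tcp_rot: [3.078, 0.627, 0.001]
wrist_force: [-4.4, -0.2, 17.1]
opening: 0.003
```

Run:
```python
from h import *
st()
```

```text
t 17.65 case-frame TCP mm [-65.2  -1.1 118.2] tip z 110.2 F case [ 1.5  4.1 17.1] toolx yaw rel -y case deg 0.0 open 0.003
```

Call:
jog_arm(
  series=[
    [0,0,0.004,0],
    [0,0,0.004,0],
    [0,0,0,0],
    [0,0,-0.015,0],
    [0,0,-0.1,0],
    [0,0,-0.2,0],
    [0,0,-0.2,0],
    [0,0,-0.2,0],
    [0,0,-0.2,0],
    [0,0,-0.2,0],
  ],
)

```text
t: 18.65
tool_pos: [0.6073, -0.1693, 0.3384]
tcp_rot: [-3.077, -0.628, 0.0]
wrist_force: [1.0, -1.0, -0.4]
opening: 0.001
```

Call:
jog_arm(
  series=[
    [-0.1,0.15,0,0],
    [-0.12,0.18,0,0],
    [-0.12,0.18,0,0],
    [-0.12,0.18,0,0],
    [-0.12,0.18,0,0],
    [-0.12,0.18,0,0],
    [-0.1,0.15,0,0],
    [0,0,0,0],
    [0,0,0,0],
    [0,0,0,0],
  ],
)

```text
t: 19.65
tool_pos: [0.5552, -0.4512, 0.3367]
tcp_rot: [-3.076, -0.63, -0.001]
wrist_force: [-0.1, 0.5, -0.4]
opening: 0.003
```

Run:
```python
from h import *
st()
for n in("top","scene"): overlay(n,0,0,f"pics/{n}9.png")
a=cv2.imread("pics/top9.png");b=cv2.imread("pics/scene9.png")
cv2.imwrite("pics/b9.png",np.hstack([a[90:370,150:500],b[90:370,100:500]]))
```

```text
t 19.65 case-frame TCP mm [-303.6  157.2  336.7] tip z 328.7 F case [ 0.5 -0.1 -0.4] toolx yaw rel -y case deg 0.15 open 0.003
```

View pics/b9.png

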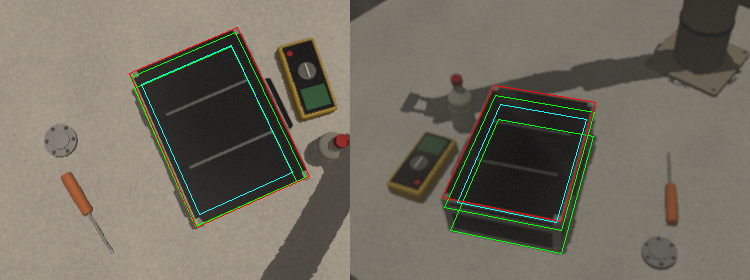

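Run:
```python
from h import *
a=cv2.imread("pics/top5.png");cv2.imwrite("pics/t10.png",ctrl.get_image("top")[:,:,::-1]);
for n in("top","scene"):
    for q in("bottle","meter","flange","driver","case"):
        r=ctrl.pinpoint(n,q); print(n,q,r[0]["at"] if r else None)
print(ctrl.sign_off())
```

```text
top bottle [242.1, 470.2]
top meter [171.7, 453.3]
top flange [232.8, 211.8]
top driver [300.7, 238.5]
top case [222.6, 365.6]
scene bottle [213.6, 216.7]
scene meter [261.5, 174.5]
scene flange [343.9, 410.0]
scene driver [277.5, 417.1]
scene case [269.5, 275.7]
the job is handed in; nothing more can be done
None
```

The tool panel is folded flat in the case and the lid is shut over it, in that order. I pushed with closed fingertips only, and the job is handed in at about 20 s on the robot's clock.

- **Panel:** I pushed it down on its back face until it stopped hard with the fingertips at 74 mm, which is the stated flat height. The wrist force reached 42 N there, under the 120 N limit. The lid stayed open throughout.
- **Lid:** I swung it over from behind its free edge and slowed down for the last 50 mm. It stopped hard with the fingertips at 110 mm, the stated shut height, and the measured force was 17 N. I then pressed slightly further before lifting off; that peak was not read.
- **Case:** In the last images the lid matches its predicted shut outline. The networks' case position shifted by no more than about 1.5 pixels from the start.
- **Other things:** The bottle and driver came out within about 3 pixels of where they started in both cameras. The meter (6 pixels) and flange (4 pixels) disagreed more in the scene camera only. The top camera put both within about 1 pixel, so I take the difference as detection noise.
- **Finish:** The arm ended well clear of the case and everything else, reading about 0.6 N of wrist force, which is noise level.

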